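# Switch on the meter rack over the guard with the bent rod

## Robot

A 6-joint arm with a two-finger parallel gripper is mounted at the origin on the work surface. World frame = base frame: x ahead of the robot, y to its left, z up, the work surface at z = 0. Lengths are in m, angles in rad, forces in N, time in s.
With the tool pointing down it reaches from about 0.225 to 0.875 m from the base axis. Payload 3.4 kg.
Tool frame: the origin (TCP) lies on the front face of the gripper's body, between the roots of the fingers; the fingertips stand 73 mm ahead of it and the grasp point (between the pads) lies 54 mm ahead of it (env.tcp_to_tips is the distance from the TCP to the fingertips, in m); z points along the fingers, y is the line along which they close (so a half turn about z gives the same grasp; the last joint's range is limited). The gripper opens to 85 mm and grips with 20 to 120 N. Pads are 22 mm wide; open, the fingers measure 114 mm over their backs; the gripper's body (76 mm by 85 mm) begins 54 mm behind the grasp point. The pads swing forward as they close: fully open they stand 13 mm farther back than shut.
Start: joints at [-1.341, 0.276, 1.505, -0, 1.361, -0.121], TCP at [0.198, -0.54, 0.304] pointing down, gripper open.
Joint ranges: [-2.89, 2.89], [-0.75, 2.08], [0.22, 2.7], [-1.18, 4.32], [0.11, 2.71], [-2.7, 2.7]. Speed limits (rad/s): [2.57, 2.57, 3.14, 3.14, 3.14, 3.14].

## Interface

Orientations are given as a 3x3 rotation matrix whose columns are the frame's x, y, z axes.
In Python, from bench import env, vision gives the robot as it stands.
- The arm moves only by the tool drive_tool, never from a script. Its argument "motion" is a list of rows, each a list of 5 numbers: the opening, from -1 (shut) to 1 (fully open), so that 0 is half open, then the shift along the tool's x, y, z each as a share of 0.25 m, from -1 to 1, then the turn about the tool's z as a share of 60 degrees, from -1 to 1. A call has exactly 10 rows; each row is the pose to reach, as a shift and turn from the pose commanded when the call began, along the tool's axes at that moment; what a row does not reach only later rows make up. A row lasts 1/12 s, in which the tool goes at most 41.7 mm and 7.16 degrees, less where a joint would pass 70% of its speed; a pose out of reach is approached as far as the arm can. A call with a number of a shift or a turn outside -1 to 1 is refused whole. A call with a gripper value outside its range is refused whole. The fingers move at their own pace and stop on an object; "squeeze" is the grip in N (left out, the last holds). Time passes only in rows, so rows that repeat a pose let the fingers close, or fill a call up. It gives the time, the measured TCP pose, the force, the opening and the grip force at its end, in the units of the state.
- env.observe(): the state, without advancing time (a new reading comes with each control period).
- vision.snapshot(name): name is "side" or "top" or "wrist"; returns a dict with "img" (400x640x3 uint8, blue, green, red), "fx", "fy", "cx", "cy" (pixels), "dist" ([k1, k2, p1, p2, k3] as OpenCV has them; the pictures are not rectified), "R" (3x3) and "t" (3): a world point X has camera coordinates R X + t; the wrist camera has in their place "T_tool_cam" (4x4, takes a point from camera to tool coordinates, whose origin is the TCP and whose axes are the flange's). Camera axes: x right, y down, z forward; pixel columns grow to the right and rows downward; lengths in m; the calibration is good to about 2 mm. A picture is of the moment at which its call begins: read the wrist's pose just before it. There is no depth.
- env.sign_off(): hands the job in; it is judged then, once.
Trained networks look in the newest picture that a camera, given by its name, has taken for a name from the list of things; names that differ only in an ending like _2 or _b are one class to them, and where a whole thing is asked for, a point or a joint stands for the part that bears it (a point fixed in the world has none). Each returns a list of dicts, best first, with "score" (0 to 1); they miss things now and then, are a little off and sometimes report something else, mostly with a low value. They report only what shows in the picture. A call takes as long as a camera call. They do not tell look-alikes from the thing itself.
- vision.cut_out(target, camera): "region" (400x640 bool, what is visible of it).
- vision.place_of(target, camera): "at" ([x, y, z] in m, in world coordinates, good to about 4 mm: a listed point, or the origin of a listed thing).
The state is a dict: "time_s": time; "qpos": joint angles; "qvel": joint speeds; "tau": joint torques, N m; "ee_pos": TCP position; "eef_rot": TCP orientation; "ft_force": force on the tool from outside, world axes, zero at the start; "moment": the same for the moment, N m; "finger_gap": finger opening in m; "finger_force": force on a finger pad.
Only numpy, scipy, OpenCV 4.12 (cv2) and the standard library are available. Lean on these libraries where they do the work, as an engineer would, in place of code of your own. Each camera call takes 0.05 s, during which the arm holds its last target. There are 200 camera calls.

## Task

Take the bent rod from its rest, reach with it over the clear guard and pull the T-handled switch lever behind it fully over towards the guard's front pane, leaving the two ball-ended levers as they are. Touch the switches only with the rod, keep the hand on the near side of the guard, don't lean on the guard and don't disturb the other things on the bench. Then lay the rod back in the two V's of its rest as it was, let go, and swing the hinged strap fully down across it.

Things in the scene. Friction and masses are not known exactly. Their poses are not given: they have to be found in the camera images.
- rod: bent rod: round steel bar, 12 mm diameter, with a black rubber grip block 90 mm long (along x), 24 mm wide (y), 26 mm high (z). Origin: centre of the grip block. x runs along the bar to the bend, z is up in its rest. Bar from x = -126 mm to the bend at +200 mm, where a leg goes 120 mm straight down (-z). About 0.2 kg, balances about 20 mm ahead of the origin
- rod_tip (a point): free lower end of the rod's leg, 200 mm ahead of and 120 mm below the rod's origin
- rest: fixed aluminium stand that holds the rod, leg hanging free beyond its front end. Origin: on the bench, below the place of the rod's origin; x along the rod towards the bend, y left, z up. Base plate from x = -110 to +90 mm, 90 mm wide, 12 mm high. Two uprights 12 mm thick at x = +65 and -85 mm, each topped by a 90-degree V open upwards
- rest_seat (a point): place of the rod's origin when laid in the rest: the bar's axis then lies 145 mm above the bench. V mouths are 34 mm (front) and 25 mm (rear) wide; the grip block lies between the uprights with 14 mm to spare in front and 34 mm behind
- strap (a joint): hinged flat steel strap, 72 mm long, 16 mm wide, 4 mm thick, at the rear V upright. It hinges about the rest's x axis at point strap_hinge. 0: closed, lying level across the bar, pointing to the rest's -y (1.5 mm above the bar); 1.57: upright; starts at 1.85 to 2.1 (stop at 2.2), leaning open to the +y side. It is light (under 1 N at its end) and stays where it is left
- strap_hinge (a point): hinge axis of the strap: in the rest's frame x = -85, y = +32, z = 154.5 mm
- strap_end (a point): free end of the strap, 72 mm from its hinge
- guard: fixed guard: clear front pane and two clear side cheeks in an aluminium frame, 160 mm high, open above and behind. Origin: on the bench under the middle of the pane; x points through the pane to the switches (away from the robot), y left. 302 mm wide over its frame, rail 12 mm thick; cheeks to x = +196 mm. Inside, three switches side by side at y = -85, 0, +85 mm in any order
- tee_switch: the switch to work: grey housing 70 x 56 x 36 mm with a steel lever that ends in a black crosswise T-bar. Origin: centre of its underside, 75 mm behind the pane, 8 mm above the bench; axes like the guard's. Lever pivot 40 mm above the origin
- tee_lever (a joint): lever with the T-bar, pivot axis along y, 85 mm from pivot to T-bar. Joint value 0: handle leans 0.45 rad away from the guard's front pane (off); grows as the handle comes towards the front pane; 0.9: hard stop, leaning 0.45 rad towards the pane (on). It stays where it is left; about 1.5 N at the handle moves it.
- tee_tip (a point): centre of the T-bar, which is 48 mm long (along the guard's y) and 12 mm thick; 125 mm above the bench when fully leaned, 133 mm at most
- ball1_lever (a joint): a ball-ended lever (24 mm ball, otherwise like the T-lever), to be left alone; starts off, near 0
- ball1_tip (a point): centre of that ball
- ball2_lever (a joint): the other ball-ended lever, to be left alone; starts on, near 0.9
- ball2_tip (a point): centre of that ball
- ball1_switch: housing of the first ball-ended lever, same size and axes as tee_switch
- ball2_switch: housing of the second ball-ended lever, same size and axes as tee_switch
- meter_near: bystander: a white electricity meter, 115 x 78 mm and 64 mm high, lying on the bench in front of the guard. Leave it where it is
- meter_side: bystander: another such meter (115 x 78 x 64 mm high) at the right. Leave it where it is
- carton: bystander: closed brown carton 100 x 130 mm, 120 mm high, at the left. Leave it where it is
- screwdriver: bystander: black-handled screwdriver lying on the bench at the far right. Leave it where it is
- tape: bystander: cardboard roll core, 96 mm outside diameter, 45 mm high, left of centre. Leave it where it is
- mug: bystander: white mug, 80 mm diameter, 90 mm high, far left. Leave it where it is
- cover: bystander: grey open plastic terminal cover 110 x 60 mm, 28 mm high, between robot and guard. Leave it where it is
There are look-alikes about, which are no part of the job. Leave any red look-alike of the rest alone.

How it is judged:
By the outcome, as a careful person would: the job done as asked, in the order asked, and still so for the second after the job is handed in, with the robot touching nothing.
It also fails if it takes over 58 s, if anything falls off the work surface, if the arm or the gripper's body presses on something with over 40 N, if the wrist force passes 120 N, or if a joint passes its speed limit or range.

## Working session

There is one attempt and no reset: what is moved stays moved. The work goes in short steps, Python scripts to look and compute and a tool call to move; the robot and the scene stay as the last step left them, time stands still between calls to the robot, and variables do not carry over. Pictures are saved under pics/ and viewed, at most 10 in all, crops included, and the job is handed in when it is done.

Besides the shell and the picture viewer there is one more tool, called after ">>>" in YAML: its name, and indented under it one key for each argument. drive_tool: Moves the arm, as the interface text tells. Shift numbers are shares of 0.25 m and turn numbers shares of 60 degrees, none past 1 either way. Its arguments: {"type":"object","properties":{"motion":{"type":"array"},"squeeze":{"type":"number"}},"required":["motion"]}

```bash
ls; mkdir -p pics; cat > h.py <<'E'
from bench import env, vision
import numpy as np, cv2
def P(names,cam):
    for n in names:
        try:
            for d in vision.place_of(n,cam)[:3]: print(cam,n,np.round(d["at"],4),round(d["score"],2))
        except Exception as e: print(n,e)
E
python3 - <<'E'
from h import *
for c in ["side","top"]:
    s=vision.snapshot(c); cv2.imwrite(f"pics/{c}0.png",s["img"])
    P(["rod","rod_tip","rest","rest_seat","strap_hinge","strap_end","guard","tee_switch","tee_tip","ball1_tip","ball2_tip","meter_near","meter_side","carton","tape","cover","mug"],c)
print(env.observe())
E
```

```text
pics
side rod [ 0.4516 -0.2269  0.1455] 0.97
side rod_tip [ 0.6408 -0.2923  0.0232] 0.56
side rest [ 0.4541 -0.228  -0.0016] 0.89
side rest [ 0.1962 -0.3273  0.    ] 0.68
side strap_hinge [ 0.3841 -0.173   0.155 ] 0.72
side strap_end [ 0.392  -0.1389  0.2169] 0.42
side guard [ 0.5811  0.1074 -0.0041] 0.82
side tee_switch [ 0.6377 -0.2953  0.0231] 0.5
side tee_tip [0.6901 0.0252 0.1305] 0.62
side tee_tip [6.590e-01 4.358e-01 4.000e-04] 0.62
side tee_tip [ 4.540e-01 -2.301e-01 -1.000e-04] 0.32
side ball1_tip [0.6913 0.111  0.1298] 0.54
side ball2_tip [0.6226 0.1897 0.1317] 0.53
side meter_near [0.3978 0.0802 0.0012] 0.71
side meter_side [ 0.4784 -0.5296  0.0044] 0.89
side carton [0.4521 0.4723 0.    ] 0.96
side tape [0.4208 0.3251 0.0017] 0.7
side cover [ 0.3954 -0.0601 -0.002 ] 0.76
side mug [ 6.596e-01  4.346e-01 -3.000e-04] 0.66
top rod [ 0.4504 -0.2284  0.1455] 0.94
top rod_tip [ 0.6353 -0.2942  0.0252] 0.73
top rest [ 0.4572 -0.2325 -0.0037] 0.83
top rest [ 0.3907 -0.1391  0.213 ] 0.22
top rest [ 0.6589  0.427  -0.0032] 0.21
top rest_seat [ 0.4537 -0.2261  0.1478] 0.95
top rest_se
[... 805 characters left out ...]
e-05,
        1.36069554e+00, -1.20977255e-01]), 'qvel': array([ 0.00165208, -0.00195786,  0.00230013, -0.0002676 , -0.00096393,
       -0.00093567]), 'tau': array([ 2.62258318e-04, -4.16647053e+01, -2.46091962e+01,  1.97683065e-06,
        3.03331799e-04, -5.35642144e-06]), 'ee_pos': array([ 0.19760079, -0.54002632,  0.30393846]), 'eef_rot': array([[ 9.39112006e-01,  3.43611172e-01,  4.66188118e-05],
       [ 3.43611175e-01, -9.39111999e-01, -1.17708209e-04],
       [ 3.33443000e-06,  1.26559937e-04, -9.99999992e-01]]), 'ft_force': array([ 0.3498729 , -0.50158729,  0.64762378]), 'moment': array([-0.04016804,  0.05542456, -0.00787246]), 'finger_force': 0.0, 'finger_gap': 0.08546711675413356}
```

View pics/side0.png

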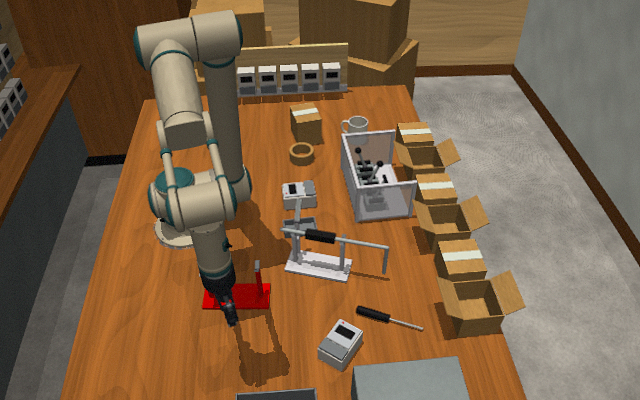

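View pics/top0.png

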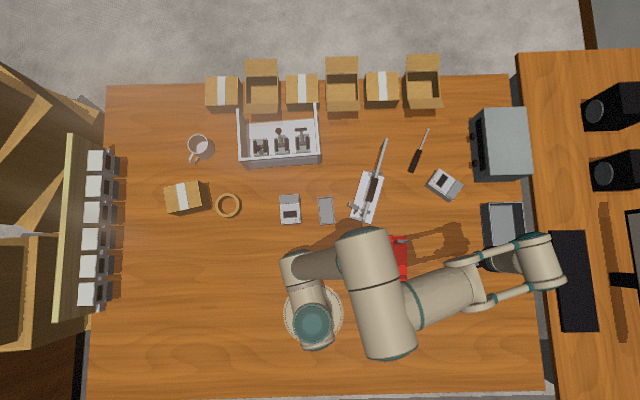

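Side view: the rest with the rod is at about (320,255), its strap is up at (297,210), and the guard is at (375,175). The red look-alike is at (240,290). The top view agrees: the T-lever is the rightmost of the three, at about (302,140). First I'll move to hover over the rod.

>>> drive_tool:
  motion:
    - [1,0.2,-0.11,0,0.12]
    - [1,0.35,-0.2,0,0.24]
    - [1,0.5,-0.28,0,0.36]
    - [1,0.65,-0.37,0,0.48]
    - [1,0.8,-0.45,0,0.6]
    - [1,0.9,-0.52,0,0.657]
    - [1,1,-0.564,0,0.657]
    - [1,1,-0.564,0,0.657]
    - [1,1,-0.564,0,0.657]
    - [1,1,-0.564,0,0.657]
  squeeze: 80

```text
time_s: 2.63
ee_pos: [0.384, -0.3218, 0.304]
eef_rot: [[0.944, -0.329, -0.0], [-0.329, -0.944, -0.001], [-0.0, 0.001, -1.0]]
ft_force: [-0.0, -0.3, 0.6]
finger_gap: 0.0853
finger_force: 0.0
```

```bash
cat > g.py <<'E'
# g.go(x,y,z,yaw_deg): shares for the next move
from h import *
def go(x,y,z,yaw,o=None):
    o=o or env.observe(); R=o["eef_rot"]; d=R.T@(np.array([x,y,z])-o["ee_pos"])/0.25
    cy=np.degrees(np.arctan2(R[1,0],R[0,0])); t=-((yaw-cy+180)%360-180)/60
    print("t",round(o["time_s"],2),"pos",o["ee_pos"].round(4),"yaw",round(cy,2),"F",o["ft_force"].round(1),"gap",round(o["finger_gap"],4),"| shares",d.round(3),round(t,3))
E
python3 - <<'E'
from g import *
go(0.462,-0.2305,0.304,-19.3)
E
```

```text
t 2.63 pos [ 0.384  -0.3218  0.304 ] yaw -19.21 F [-0.  -0.3  0.6] gap 0.0853 | shares [ 0.175 -0.447 -0.   ] 0.001
```

>>> drive_tool:
  motion:
    - [1,0.05,-0.12,0,0]
    - [1,0.1,-0.25,0,0]
    - [1,0.15,-0.37,0,0]
    - [1,0.175,-0.447,0,0]
    - [1,0.175,-0.447,0,0]
    - [1,0.175,-0.447,0,0]
    - [1,0.175,-0.447,0,0]
    - [1,0.175,-0.447,0,0]
    - [1,0.175,-0.447,0,0]
    - [1,0.175,-0.447,0,0]

```text
time_s: 3.47
ee_pos: [0.4616, -0.2317, 0.3039]
eef_rot: [[0.943, -0.333, -0.0], [-0.333, -0.943, -0.0], [0.0, 0.0, -1.0]]
ft_force: [-0.7, 0.7, -0.4]
finger_gap: 0.0852
finger_force: 0.0
```

```bash
python3 - <<'E'
from g import *
go(0.462,-0.2305,0.199,-19.3)
for c in ["wrist","top","side"]:
    s=vision.snapshot(c); cv2.imwrite(f"pics/{c}1.png",s["img"])
    P(["rod","rod_tip","rest","rest_seat","strap_hinge","strap_end","guard","tee_tip","ball1_tip","ball2_tip"],c)
    if c=="wrist": print(s["T_tool_cam"],s["fx"],s["cx"],s["cy"])
E
```

```text
t 3.47 pos [ 0.4616 -0.2317  0.3039] yaw -19.42 F [-0.7  0.7 -0.4] gap 0.0852 | shares [-0.    -0.005  0.42 ] -0.002
wrist rod [ 0.4518 -0.2283  0.1414] 0.82
wrist strap_hinge [ 0.381  -0.1735  0.1546] 0.6
wrist guard [0.5849 0.1072 0.002 ] 0.91
[[-2.46374894e-05 -9.51450431e-01 -3.07802008e-01  7.92220472e-02]
 [ 9.99999753e-01  1.92941213e-04 -6.76446152e-04  9.47192005e-04]
 [ 7.02992676e-04 -3.07801948e-01  9.51450191e-01 -7.06127017e-02]
 [ 0.00000000e+00  0.00000000e+00  0.00000000e+00  1.00000000e+00]] 323.77779429229594 323.449267252648 197.74058490667514
top rod [ 0.4503 -0.229   0.1423] 0.73
top rest [ 0.4565 -0.2326 -0.0029] 0.76
top rest [ 0.1926 -0.3258 -0.0009] 0.71
top rest [0.6535 0.1971 0.0044] 0.39
top rest_seat [ 0.452  -0.2295  0.1435] 0.84
top rest_seat [ 0.1981 -0.3265  0.1441] 0.79
top strap_hinge [ 0.1135 -0.2926  0.1527] 0.97
top strap_hinge [ 0.3843 -0.1703  0.1542] 0.89
top strap_hinge [ 0.4506 -0.2293  0.1468] 0.36
top strap_end [ 0.1118 -0.3614  0.1501] 0.49
top guard [4.495e-01 4.740e-01 1.000e-04] 0.64
top guard [0.5823 0.1065 0.0009] 0.57
top tee_tip [
[... 273 characters left out ...]
0.48
side rod [ 0.4532 -0.2284  0.1466] 0.69
side rod_tip [ 0.6407 -0.2946  0.0236] 0.67
side rest [ 0.4513 -0.2254  0.0008] 0.87
side rest [ 0.1981 -0.3277 -0.002 ] 0.84
side rest [0.3975 0.0807 0.0037] 0.45
side strap_hinge [ 0.3825 -0.168   0.1549] 0.92
side strap_hinge [ 0.1106 -0.2859  0.1555] 0.63
side strap_end [ 0.3914 -0.1405  0.2177] 0.49
side strap_end [ 0.1047 -0.36    0.1592] 0.41
side guard [ 0.5822  0.1057 -0.0012] 0.73
side tee_tip [0.6903 0.0228 0.1291] 0.59
side ball1_tip [ 0.6313 -0.4515  0.001 ] 0.74
side ball1_tip [ 0.3835 -0.1723  0.1558] 0.72
side ball1_tip [0.6939 0.1123 0.1294] 0.55
side ball2_tip [0.6197 0.1887 0.1306] 0.64
side ball2_tip [0.6558 0.1931 0.0105] 0.55
```

View pics/wrist1.png

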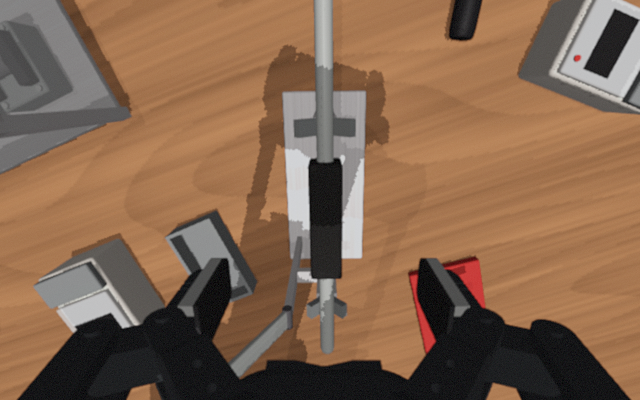

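The wrist view shows the bar running from (323,0) to (327,350), with the grip block from (325,160) to (326,277) and the strap at (290,310). Next I'll project these points.

```bash
cat >> g.py <<'E'
def ray(s,pix,z,o):
    K=np.array([[s["fx"],0,s["cx"]],[0,s["fy"],s["cy"]],[0,0,1]])
    u=cv2.undistortPoints(np.array([[pix]],float),K,np.array(s["dist"]))[0,0]
    T=s["T_tool_cam"]; d=o["eef_rot"]@T[:3,:3]@np.r_[u,1]; c=o["ee_pos"]+o["eef_rot"]@T[:3,3]
    return c+d*(z-c[2])/d[2]
E
python3 - <<'E'
from g import *
o=env.observe(); s=vision.snapshot("wrist")
a=ray(s,(323,3),.145,o);b=ray(s,(327.5,345),.145,o)
print(a,b,np.degrees(np.arctan2(*(a-b)[[1,0]])))
print(ray(s,(325,160),.158,o),ray(s,(326,277),.132,o),ray(s,(326,277),.158,o))
print(b-0,np.linalg.norm(b-a))
m=cv2.cvtColor(s["img"],cv2.COLOR_BGR2GRAY)
for r in (100,200,250,340): print(r,m[r,300:350].tolist())
E
```

```text
[ 0.58787233 -0.27531043  0.145     ] [ 0.33724786 -0.19149093  0.145     ] -18.4921295010225
[ 0.49558233 -0.24436855  0.158     ] [ 0.39462957 -0.21014999  0.132     ] [ 0.40985214 -0.21525829  0.158     ]
[ 0.33724786 -0.19149093  0.145     ] 0.26426942894766386
100 [163, 163, 160, 162, 164, 163, 163, 165, 161, 164, 162, 161, 166, 163, 163, 162, 160, 124, 97, 100, 114, 115, 117, 122, 125, 131, 135, 134, 130, 126, 124, 121, 113, 105, 105, 130, 142, 145, 145, 145, 145, 145, 157, 164, 163, 160, 160, 160, 162, 163]
200 [212, 210, 211, 210, 212, 210, 211, 211, 214, 209, 156, 66, 19, 25, 24, 23, 23, 30, 24, 22, 24, 22, 20, 28, 23, 20, 17, 14, 30, 25, 22, 21, 19, 26, 19, 28, 29, 26, 21, 25, 18, 17, 20, 63, 119, 142, 141, 143, 164, 198]
250 [92, 81, 101, 133, 139, 136, 134, 134, 136, 135, 133, 107, 54, 27, 38, 38, 39, 36, 41, 39, 36, 41, 36, 40, 34, 39, 33, 36, 36, 32, 36, 38, 40, 42, 36, 36, 39, 41, 37, 38, 31, 33, 58, 146, 208, 208, 205, 208, 208, 211]
340 [78, 85, 109, 108, 102, 118, 123, 124, 125, 125, 120, 122, 119, 116, 115, 113, 114, 113, 112, 115, 111, 95, 96, 105, 116, 118, 122, 124, 126, 125, 128, 123, 117, 111, 106, 109, 118, 119, 117, 118, 120, 116, 118, 116, 117, 116, 115, 115, 119, 118]
```

>>> drive_tool:
  motion:
    - [1,0.022,0,0.1,-0.01]
    - [1,0.022,0,0.2,-0.01]
    - [1,0.022,0,0.3,-0.01]
    - [1,0.022,0,0.38,-0.01]
    - [1,0.022,0,0.42,-0.01]
    - [1,0.022,0,0.42,-0.01]
    - [-1,0.022,0,0.42,-0.01]
    - [-1,0.022,0,0.42,-0.01]
    - [-1,0.022,0,0.42,-0.01]
    - [-1,0.022,0,0.42,-0.01]
  squeeze: 80

```text
time_s: 6.0
ee_pos: [0.468, -0.2329, 0.2002]
eef_rot: [[0.947, -0.321, 0.002], [-0.321, -0.947, -0.002], [0.003, 0.001, -1.0]]
ft_force: [-1.0, 0.1, 0.0]
finger_gap: 0.0385
finger_force: 0.0
```

>>> drive_tool:
  motion:
    - [-1,0,0,0,0]
    - [-1,0,0,0,0]
    - [-1,0,0,0,0]
    - [-1,0,0,0,0]
    - [-1,0,0,0,0]
    - [-1,0,0,-0.03,0]
    - [-1,0,0,-0.06,0]
    - [-1,0,0,-0.1,0]
    - [-1,0,0,-0.12,0]
    - [-1,0,0,-0.12,0]

```text
time_s: 6.83
ee_pos: [0.4682, -0.2328, 0.2307]
eef_rot: [[0.947, -0.321, 0.003], [-0.321, -0.947, -0.002], [0.003, 0.001, -1.0]]
ft_force: [-0.1, 0.2, -1.5]
finger_gap: 0.0228
finger_force: 78.4
```

```bash
python3 - <<'E'
from g import *
go(0.462,-0.2305,0.199,-19.3); print(env.observe()["moment"])
s=vision.snapshot("side"); cv2.imwrite("pics/side2.png",cv2.resize(s["img"][180:320,240:420],None,fx=4,fy=4))
P(["rod_tip","rod"],"side")
E
```

```text
t 6.83 pos [ 0.4682 -0.2328  0.2307] yaw -18.71 F [-0.1  0.2 -1.5] gap 0.0228 | shares [-0.027 -0.001  0.127] 0.01
[-0.02652764  0.00057529 -0.01111405]
side rod_tip [ 0.6412 -0.2963  0.0566] 0.75
side rod [ 0.4527 -0.2234  0.1752] 0.91
```

View pics/side2.png

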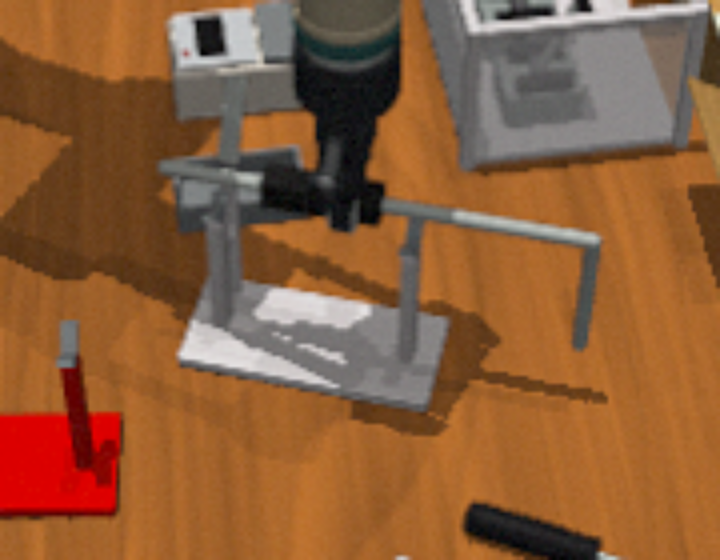

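The rod is held and lifted clear of both V's: the bar runs from (165,165) to (600,240) and the leg tip is at (580,345) in the crop. Next I'll raise it and carry it over the guard.

>>> drive_tool:
  motion:
    - [-1,0,0,-0.1,0]
    - [-1,0,0,-0.22,0]
    - [-1,0,0,-0.34,0]
    - [-1,0,-0.03,-0.46,0]
    - [-1,0,-0.12,-0.54,-0.02]
    - [-1,0,-0.24,-0.54,-0.06]
    - [-1,0,-0.36,-0.54,-0.12]
    - [-1,0,-0.48,-0.54,-0.18]
    - [-1,0,-0.58,-0.54,-0.24]
    - [-1,0,-0.64,-0.54,-0.27]

```text
time_s: 7.82
ee_pos: [0.519, -0.0783, 0.3633]
eef_rot: [[0.999, -0.039, -0.001], [-0.039, -0.999, 0.002], [-0.001, -0.002, -1.0]]
ft_force: [0.0, -0.6, -1.7]
finger_gap: 0.0227
finger_force: 78.8
```

```bash
python3 - <<'E'
from g import *
go(0.527,0.018,0.366,-1)
E
```

```text
t 7.82 pos [ 0.519  -0.0783  0.3633] yaw -2.26 F [ 0.  -0.6 -1.7] gap 0.0227 | shares [ 0.017 -0.386 -0.01 ] -0.021
```

>>> drive_tool:
  motion:
    - [-1,0.01,-0.08,0,-0.01]
    - [-1,0.017,-0.18,-0.01,-0.02]
    - [-1,0.017,-0.28,-0.01,-0.02]
    - [-1,0.017,-0.35,-0.01,-0.02]
    - [-1,0.017,-0.386,-0.01,-0.02]
    - [-1,0.017,-0.386,-0.01,-0.02]
    - [-1,0.017,-0.386,-0.01,-0.02]
    - [-1,0.017,-0.386,-0.01,-0.02]
    - [-1,0.017,-0.386,-0.01,-0.02]
    - [-1,0.017,-0.386,-0.01,-0.02]

```text
time_s: 8.65
ee_pos: [0.5272, 0.0142, 0.3663]
eef_rot: [[1.0, -0.024, -0.0], [-0.024, -1.0, -0.0], [-0.0, 0.0, -1.0]]
ft_force: [-0.0, -0.5, -1.7]
finger_gap: 0.0231
finger_force: 78.8
```

```bash
python3 - <<'E'
from g import *
go(0.527,0.018,0.282,-1)
o=env.observe(); R=o["eef_rot"]; print("pred tip",o["ee_pos"]+R@[.184,0,.1757])
ims=[]
for c in ["side","top"]:
    s=vision.snapshot(c); P(["rod_tip","tee_tip","ball1_tip"],c)
    X=s["img"]; ims.append(cv2.resize(X[120:230,310:430] if c=="side" else X[90:180,220:340],(480,int(480*(110/120 if c=="side" else .75)))))
cv2.imwrite("pics/a3.png",cv2.resize(np.vstack(ims),None,fx=.74,fy=.74))
E
```

```text
t 8.65 pos [0.5272 0.0142 0.3663] yaw -1.4 F [-0.  -0.5 -1.7] gap 0.0231 | shares [-0.001 -0.015  0.337] -0.007
pred tip [0.71115799 0.00965585 0.19062309]
side rod_tip [0.7104 0.0067 0.1903] 0.94
side tee_tip [0.6912 0.1112 0.1294] 0.53
side tee_tip [0.6894 0.0224 0.128 ] 0.48
side ball1_tip [0.6879 0.1146 0.1314] 0.58
top ball1_tip [ 0.4568 -0.2319 -0.0011] 0.59
top ball1_tip [0.693  0.1076 0.1286] 0.55
```

View pics/a3.png

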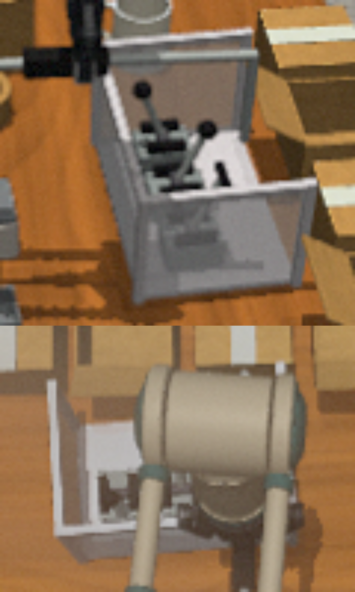

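In the side crop the bar spans over the guard to (250,55). The T-bar is at about (222,175) and the leg hangs behind it. The predicted tip position matches the detected one, so I'll shift 8 mm in y and lower.

>>> drive_tool:
  motion:
    - [-1,0,-0.03,0.02,0]
    - [-1,0,-0.03,0.07,0]
    - [-1,0,-0.03,0.12,0]
    - [-1,0,-0.03,0.17,0]
    - [-1,0,-0.03,0.22,0]
    - [-1,0,-0.03,0.27,0]
    - [-1,0,-0.03,0.31,0]
    - [-1,0,-0.03,0.335,0]
    - [-1,0,-0.03,0.335,0]
    - [-1,0,-0.03,0.335,0]

```text
time_s: 9.88
ee_pos: [0.5275, 0.0229, 0.2826]
eef_rot: [[1.0, -0.023, -0.0], [-0.023, -1.0, 0.0], [-0.0, -0.0, -1.0]]
ft_force: [0.1, 0.7, -1.9]
finger_gap: 0.0226
finger_force: 78.8
```

```bash
python3 - <<'E'
from g import *
go(0.446,0.022,0.282,-1)
s=vision.snapshot("side"); P(["tee_tip","rod_tip","ball1_tip"],"side"); s=vision.snapshot("wrist"); P(["tee_tip"],"wrist")
E
```

```text
t 9.88 pos [0.5275 0.0229 0.2826] yaw -1.31 F [ 0.1  0.7 -1.9] gap 0.0226 | shares [-0.326  0.011  0.002] -0.005
side tee_tip [0.6897 0.0228 0.1302] 0.55
side rod_tip [0.7085 0.0168 0.1077] 0.81
side ball1_tip [0.69   0.1131 0.1278] 0.62
```

>>> drive_tool:
  motion:
    - [-1,-0.03,0,0,0]
    - [-1,-0.06,0,0,0]
    - [-1,-0.09,0,0,0]
    - [-1,-0.12,0,0,0]
    - [-1,-0.15,0,0,0]
    - [-1,-0.18,0,0,0]
    - [-1,-0.21,0,0,0]
    - [-1,-0.24,0,0,0]
    - [-1,-0.26,0,0,0]
    - [-1,-0.275,0,0,0]

```text
time_s: 11.02
ee_pos: [0.4584, 0.0241, 0.2829]
eef_rot: [[1.0, -0.023, 0.002], [-0.023, -1.0, -0.001], [0.002, 0.001, -1.0]]
ft_force: [4.8, -0.7, -0.4]
finger_gap: 0.0226
finger_force: 79.1
```

```bash
python3 - <<'E'
from g import *
go(0.446,0.022,0.282,-1)
s=vision.snapshot("side"); P(["tee_tip","rod_tip","ball1_tip","ball2_tip"],"side")
E
```

```text
t 11.02 pos [0.4584 0.0241 0.2829] yaw -1.34 F [ 4.8 -0.7 -0.4] gap 0.0226 | shares [-0.049  0.01   0.003] -0.006
side tee_tip [0.6235 0.0192 0.1265] 0.54
side rod_tip [0.6431 0.0156 0.1076] 0.74
side ball1_tip [0.6905 0.1103 0.1297] 0.48
side ball2_tip [0.6251 0.1897 0.131 ] 0.65
```

>>> drive_tool:
  motion:
    - [-1,-0.005,0,0,0]
    - [-1,-0.01,0,0,0]
    - [-1,-0.015,0,0,0]
    - [-1,-0.02,0,0,0]
    - [-1,-0.02,0,0,0]
    - [-1,-0.02,0,0,0]
    - [-1,-0.02,0,0,0]
    - [-1,-0.02,0,0,0]
    - [-1,-0.02,0,0,0]
    - [-1,-0.02,0,0,0]

```text
time_s: 12.1
ee_pos: [0.4557, 0.0236, 0.2833]
eef_rot: [[1.0, -0.024, 0.005], [-0.024, -1.0, -0.002], [0.005, 0.002, -1.0]]
ft_force: [4.2, -3.7, 0.2]
finger_gap: 0.0228
finger_force: 79.2
```

```bash
python3 - <<'E'
from g import *
go(0.446,0.022,0.282,-1)
s=vision.snapshot("side"); P(["tee_tip","rod_tip"],"side"); cv2.imwrite("pics/b.png",cv2.resize(s["img"][120:230,310:430],None,fx=5,fy=5))
E
```

```text
t 12.1 pos [0.4557 0.0236 0.2833] yaw -1.37 F [ 4.2 -3.7  0.2] gap 0.0228 | shares [-0.039  0.007  0.005] -0.006
side tee_tip [0.6631 0.1073 0.0087] 0.38
side tee_tip [0.6224 0.0217 0.1269] 0.36
side rod_tip [0.6406 0.0148 0.1077] 0.57
side rod_tip [0.4539 0.4715 0.0013] 0.36
```

View pics/b.png

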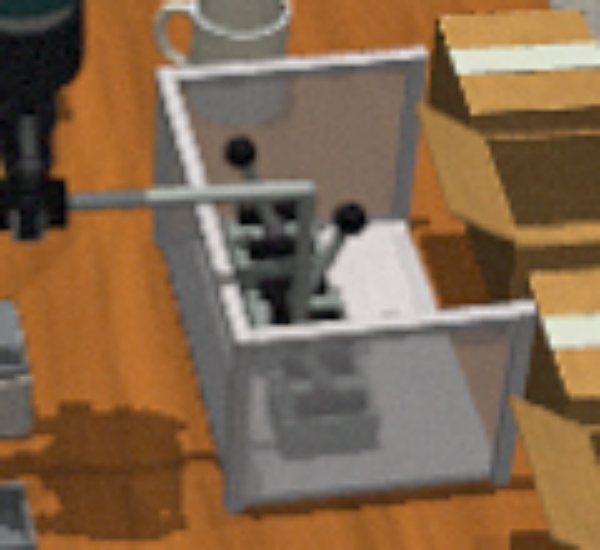

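The T-bar is over near the pane, with the leg behind it at (300,250), and ball1 still leans away at (348,218). I'll press a little more to make sure it is on the stop.

>>> drive_tool:
  motion:
    - [-1,-0.008,0,0,0]
    - [-1,-0.016,0,0,0]
    - [-1,-0.024,0,0,0]
    - [-1,-0.03,0,0,0]
    - [-1,-0.03,0,0,0]
    - [-1,-0.03,0,0,0]
    - [-1,-0.03,0,0,0]
    - [-1,-0.03,0,0,0]
    - [-1,-0.03,0,0,0]
    - [-1,-0.03,0,0,0]

```text
time_s: 13.08
ee_pos: [0.4523, 0.023, 0.2836]
eef_rot: [[1.0, -0.025, 0.015], [-0.025, -1.0, -0.004], [0.015, 0.003, -1.0]]
ft_force: [14.4, -3.7, -6.8]
finger_gap: 0.023
finger_force: 78.9
```

```bash
python3 - <<'E'
from g import *
go(0.446,0.022,0.282,-1)
s=vision.snapshot("side"); P(["tee_tip","rod_tip"],"side")
E
```

```text
t 13.08 pos [0.4523 0.023  0.2836] yaw -1.41 F [14.4 -3.7 -6.8] gap 0.023 | shares [-0.025  0.005  0.006] -0.007
side tee_tip [0.6241 0.0226 0.1249] 0.43
side tee_tip [0.4214 0.3261 0.0009] 0.27
side rod_tip [0.6408 0.0137 0.1097] 0.64
side rod_tip [ 0.3914 -0.139   0.2203] 0.49
```

The tip has stopped moving while the force rose to 14 N, so the lever is on its hard stop. I'll back off and lift out.

>>> drive_tool:
  motion:
    - [-1,0.03,0,0,0]
    - [-1,0.07,0,0,0]
    - [-1,0.1,0,0,0]
    - [-1,0.11,0,0,0]
    - [-1,0.11,0,-0.06,0]
    - [-1,0.11,0,-0.14,0]
    - [-1,0.11,0,-0.22,0]
    - [-1,0.11,0,-0.3,0]
    - [-1,0.11,0,-0.36,0]
    - [-1,0.11,0,-0.38,0]

```text
time_s: 14.07
ee_pos: [0.4735, 0.0244, 0.3792]
eef_rot: [[1.0, -0.022, 0.001], [-0.022, -1.0, 0.0], [0.001, -0.0, -1.0]]
ft_force: [0.1, -0.3, -1.9]
finger_gap: 0.0227
finger_force: 79.6
```

```bash
python3 - <<'E'
from g import *
go(0.468,-0.2328,0.374,-18.7)
o=env.observe(); R=o["eef_rot"]; print("pred tip",o["ee_pos"]+R@[.184,0,.1757],R[:,2])
s=vision.snapshot("side"); P(["rod_tip","tee_tip","ball1_tip","ball2_tip"],"side")
E
```

```text
t 14.07 pos [0.4735 0.0244 0.3792] yaw -1.28 F [ 0.1 -0.3 -1.9] gap 0.0227 | shares [1.000e-03 1.029e+00 2.000e-02] 0.29
pred tip [0.65753426 0.02033889 0.20358949] [ 5.18591060e-04  4.10932178e-04 -9.99999781e-01]
side rod_tip [0.6592 0.0204 0.2012] 0.75
side tee_tip [0.6594 0.1063 0.0098] 0.63
side tee_tip [0.62   0.0215 0.1268] 0.43
side ball1_tip [0.6906 0.1128 0.129 ] 0.61
side ball2_tip [0.6242 0.1903 0.1306] 0.39
```

>>> drive_tool:
  motion:
    - [-1,0,0.08,0,0]
    - [-1,0,0.2,0,0.02]
    - [-1,0,0.33,0,0.06]
    - [-1,0,0.46,0,0.12]
    - [-1,0,0.59,0,0.18]
    - [-1,0,0.72,0,0.24]
    - [-1,0,0.84,0,0.28]
    - [-1,0,0.93,0,0.29]
    - [-1,0,0.98,0,0.29]
    - [-1,0,1,0,0.29]

```text
time_s: 15.15
ee_pos: [0.4675, -0.2275, 0.3762]
eef_rot: [[0.946, -0.323, -0.002], [-0.323, -0.946, 0.001], [-0.003, -0.0, -1.0]]
ft_force: [-0.1, -0.0, -1.5]
finger_gap: 0.0231
finger_force: 79.7
```

```bash
python3 - <<'E'
from g import *
go(0.468,-0.2328,0.24,-18.7)
E
```

```text
t 15.15 pos [ 0.4675 -0.2275  0.3762] yaw -18.83 F [-0.1 -0.  -1.5] gap 0.0231 | shares [0.01  0.02  0.545] -0.002
```

>>> drive_tool:
  motion:
    - [-1,0.01,0.02,0.08,0]
    - [-1,0.01,0.02,0.18,0]
    - [-1,0.01,0.02,0.28,0]
    - [-1,0.01,0.02,0.38,0]
    - [-1,0.01,0.02,0.46,0]
    - [-1,0.01,0.02,0.51,0]
    - [-1,0.01,0.02,0.54,0]
    - [-1,0.01,0.02,0.54,0]
    - [-1,0.01,0.02,0.54,0]
    - [-1,0.01,0.02,0.54,0]

```text
time_s: 15.98
ee_pos: [0.4693, -0.2314, 0.2437]
eef_rot: [[0.947, -0.32, 0.002], [-0.32, -0.947, -0.001], [0.002, 0.0, -1.0]]
ft_force: [0.1, 0.1, -2.1]
finger_gap: 0.0229
finger_force: 79.7
```

```bash
python3 - <<'E'
from g import *
go(0.468,-0.2328,0.2007,-18.7)
o=env.observe(); R=o["eef_rot"]; print("pred tip",o["ee_pos"]+R@[.184,0,.1757],R[:,2])
s=vision.snapshot("side"); P(["rod_tip","rod"],"side");cv2.imwrite("pics/c.png",cv2.resize(s["img"][180:320,240:420],None,fx=4,fy=4))
E
```

```text
t 15.98 pos [ 0.4693 -0.2314  0.2437] yaw -18.69 F [ 0.1  0.1 -2.1] gap 0.0229 | shares [-0.004  0.007  0.172] 0.0
pred tip [ 0.64390693 -0.29054708  0.06833692] [ 1.74045612e-03 -9.50555224e-04 -9.99998034e-01]
side rod_tip [ 0.6442 -0.2893  0.0673] 0.81
side rod [ 0.4556 -0.2235  0.1876] 0.96
```

View pics/c.png

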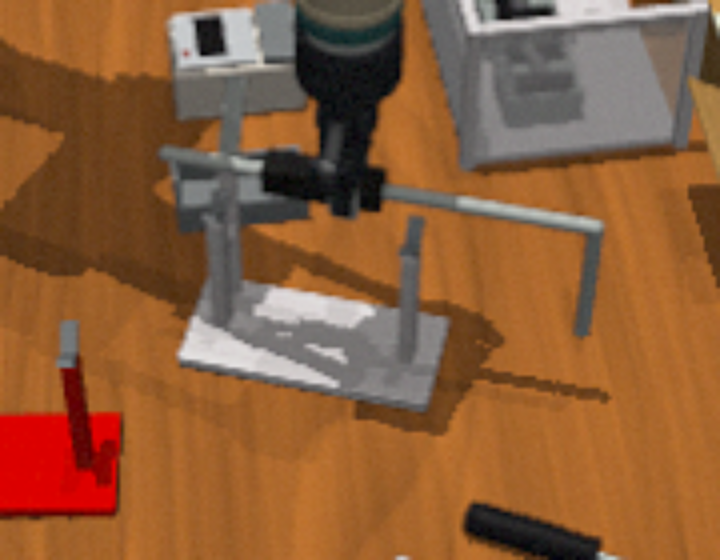

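The rod hangs level and parallel above both V's, at (225,175) and (410,205) in the crop. I'll lower it into the seat.

>>> drive_tool:
  motion:
    - [-1,-0.004,0.006,0.03,0]
    - [-1,-0.004,0.006,0.06,0]
    - [-1,-0.004,0.006,0.09,0]
    - [-1,-0.004,0.006,0.12,0]
    - [-1,-0.004,0.006,0.14,0]
    - [-1,-0.004,0.006,0.155,0]
    - [-1,-0.004,0.006,0.165,0]
    - [-1,-0.004,0.006,0.172,0]
    - [-1,-0.004,0.006,0.172,0]
    - [-1,-0.004,0.006,0.172,0]

```text
time_s: 16.97
ee_pos: [0.4672, -0.2342, 0.2008]
eef_rot: [[0.947, -0.32, 0.0], [-0.32, -0.947, -0.004], [0.002, 0.004, -1.0]]
ft_force: [-3.4, -3.7, 5.6]
finger_gap: 0.0232
finger_force: 80.9
```

```bash
python3 - <<'E'
from g import *
go(0.468,-0.2328,0.2007,-18.7); print(env.observe()["moment"])
s=vision.snapshot("side"); P(["rod_tip","rod"],"side")
E
```

```text
t 16.97 pos [ 0.4672 -0.2342  0.2008] yaw -18.68 F [-3.4 -3.7  5.6] gap 0.0232 | shares [ 0.001 -0.006  0.001] 0.0
[-0.58280903  0.55384128 -0.0308526 ]
side rod_tip [ 0.6409 -0.2967  0.0271] 0.94
side rod_tip [0.6929 0.113  0.1317] 0.69
side rod_tip [ 0.4201  0.3291 -0.0008] 0.64
side rod [ 0.4497 -0.2269  0.1429] 0.84
side rod [ 0.3976  0.0795 -0.    ] 0.52
```

>>> drive_tool:
  motion:
    - [-0.3,0,0,0,0]
    - [0,0,0,0,0]
    - [0.3,0,0,0,0]
    - [0.6,0,0,0,0]
    - [0.8,0,0,0,0]
    - [1,0,0,0,0]
    - [1,0,0,0,0]
    - [1,0,0,0,0]
    - [1,0,0,0,0]
    - [1,0,0,0,0]

```text
time_s: 17.95
ee_pos: [0.4672, -0.2326, 0.1996]
eef_rot: [[0.947, -0.321, -0.0], [-0.321, -0.947, -0.0], [-0.0, 0.0, -1.0]]
ft_force: [-0.3, -0.2, -0.4]
finger_gap: 0.0854
finger_force: 0.0
```

>>> drive_tool:
  motion:
    - [1,0,0,-0.04,0]
    - [1,0,0,-0.1,0]
    - [1,0,0,-0.2,0]
    - [1,0,0,-0.3,0]
    - [1,0,0,-0.4,0]
    - [1,0,0,-0.48,0]
    - [1,0,0,-0.5,0]
    - [1,0,0,-0.5,0]
    - [1,0,0,-0.5,0]
    - [1,0,0,-0.5,0]

```text
time_s: 18.78
ee_pos: [0.4666, -0.2321, 0.3232]
eef_rot: [[0.947, -0.321, -0.002], [-0.321, -0.947, 0.002], [-0.003, -0.001, -1.0]]
ft_force: [-0.0, 0.8, -0.2]
finger_gap: 0.0856
finger_force: 0.0
```

```bash
python3 - <<'E'
from g import *
go(0.468,-0.2328,0.2007,-18.7)
o=env.observe(); w=vision.snapshot("wrist"); P(["rod","strap_hinge","strap_end","rest_seat"],"wrist")
s=vision.snapshot("side"); P(["rod_tip","rod","strap_end","strap_hinge"],"side")
s=vision.snapshot("top"); P(["rod_tip","rod","strap_end","strap_hinge"],"top")
cv2.imwrite("pics/d.png",w["img"])
E
```

```text
t 18.78 pos [ 0.4666 -0.2321  0.3232] yaw -18.72 F [-0.   0.8 -0.2] gap 0.0856 | shares [0.008 0.001 0.49 ] -0.0
wrist rod [ 0.4533 -0.2293  0.1455] 0.75
wrist strap_hinge [ 3.989e-01  7.930e-02 -1.000e-04] 0.58
wrist strap_hinge [ 0.3829 -0.1767  0.1518] 0.57
wrist strap_end [ 0.3928 -0.1401  0.2189] 0.59
side rod_tip [ 0.6441 -0.2908  0.0233] 0.89
side rod [ 0.4509 -0.2297  0.1441] 0.7
side strap_end [ 0.3911 -0.1379  0.2195] 0.64
side strap_end [0.6218 0.1901 0.1326] 0.53
side strap_end [ 0.1076 -0.363   0.1564] 0.45
side strap_hinge [ 0.1133 -0.2835  0.1553] 0.89
side strap_hinge [ 0.3848 -0.1699  0.1563] 0.81
top rod_tip [0.6243 0.1915 0.1292] 0.31
top rod [ 0.4483 -0.2262  0.1438] 0.49
top strap_end [ 0.1075 -0.3603  0.151 ] 0.54
top strap_hinge [ 0.1179 -0.291   0.1519] 0.94
top strap_hinge [ 0.3851 -0.1719  0.1552] 0.74
top strap_hinge [ 0.4506 -0.2295  0.1458] 0.68
```

View pics/d.png

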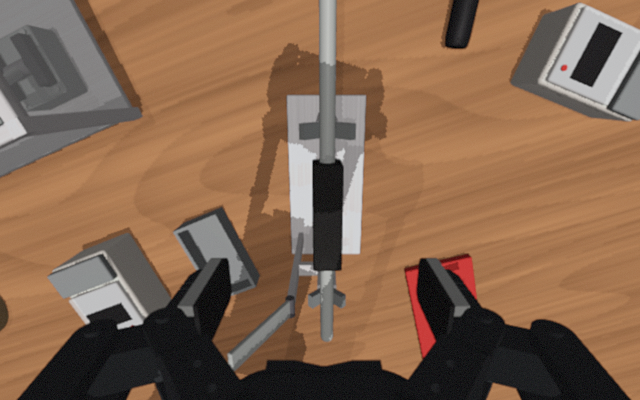

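The rod lies in both V's as before, with the bar from (328,0) to (327,335). The strap hinge is at (292,305), leaning open. I'll shut the fingers and go to the strap's outer side.

>>> drive_tool:
  motion:
    - [-1,-0.1,-0.08,0,0]
    - [-1,-0.18,-0.16,0,0]
    - [-1,-0.26,-0.26,0,0]
    - [-1,-0.34,-0.36,0,0]
    - [-1,-0.397,-0.43,0,0]
    - [-1,-0.397,-0.434,0,0]
    - [-1,-0.397,-0.434,0.06,0]
    - [-1,-0.397,-0.434,0.13,0]
    - [-1,-0.397,-0.434,0.19,0]
    - [-1,-0.397,-0.434,0.2,0]
  squeeze: 40

```text
time_s: 20.37
ee_pos: [0.4071, -0.0978, 0.2726]
eef_rot: [[0.947, -0.321, -0.004], [-0.321, -0.947, 0.001], [-0.004, 0.0, -1.0]]
ft_force: [-0.9, -0.2, 0.6]
finger_gap: 0.0001
finger_force: 0.0
```

```bash
python3 - <<'E'
from g import *
go(0.4073,-0.0975,0.273,-18.7)
s=vision.snapshot("side"); P(["strap_end"],"side")
E
```

```text
t 20.37 pos [ 0.4071 -0.0978  0.2726] yaw -18.72 F [-0.9 -0.2  0.6] gap 0.0001 | shares [ 0.    -0.002 -0.001] -0.0
side strap_end [ 0.3907 -0.1378  0.2187] 0.54
side strap_end [ 0.1055 -0.3595  0.1567] 0.39
```

>>> drive_tool:
  motion:
    - [-1,0,0.04,0,0]
    - [-1,0,0.09,0,0]
    - [-1,0,0.14,0,0]
    - [-1,0,0.19,0,0]
    - [-1,0,0.24,0,0]
    - [-1,0,0.29,0,0]
    - [-1,0,0.34,0,0]
    - [-1,0,0.39,0,0]
    - [-1,0,0.43,0,0]
    - [-1,0,0.44,0,0]

```text
time_s: 21.3
ee_pos: [0.3727, -0.2043, 0.2756]
eef_rot: [[0.947, -0.323, 0.001], [-0.323, -0.947, -0.002], [0.002, 0.002, -1.0]]
ft_force: [0.3, 0.5, -0.3]
finger_gap: 0.0
finger_force: 0.1
```

```bash
python3 - <<'E'
from g import *
go(0.4073-.1124*.321,-0.0975-.1124*.947,0.273,-18.7)
s=vision.snapshot("side"); P(["strap_end","rod_tip","rod"],"side");cv2.imwrite("pics/e.png",cv2.resize(s["img"][180:320,240:420],None,fx=4,fy=4))
E
```

```text
t 21.3 pos [ 0.3727 -0.2043  0.2756] yaw -18.82 F [ 0.3  0.5 -0.3] gap 0.0 | shares [-0.006  0.001  0.01 ] -0.002
side strap_end [ 0.1032 -0.3617  0.1566] 0.57
side strap_end [ 0.3833 -0.1714  0.1523] 0.36
side rod_tip [ 0.6374 -0.2926  0.0226] 0.65
side rod [ 0.4513 -0.2287  0.1456] 0.95
```

View pics/e.png

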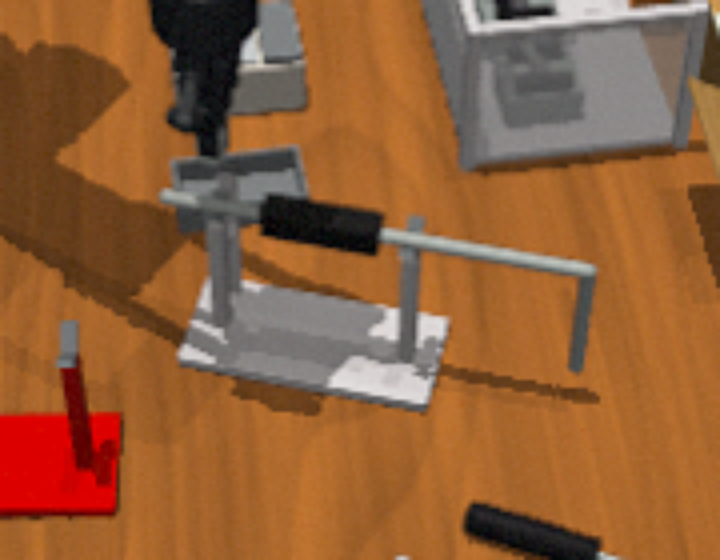

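The strap is now seen end-on just below the fingertips, at about (225,185), and the rod is unmoved. I'll press the strap down.

>>> drive_tool:
  motion:
    - [-1,0,0.01,0.02,0]
    - [-1,0,0.02,0.04,0]
    - [-1,0,0.03,0.06,0]
    - [-1,0,0.03,0.08,0]
    - [-1,0,0.03,0.1,0]
    - [-1,0,0.03,0.12,0]
    - [-1,0,0.03,0.14,0]
    - [-1,0,0.03,0.16,0]
    - [-1,0,0.03,0.172,0]
    - [-1,0,0.03,0.172,0]

```text
time_s: 22.33
ee_pos: [0.37, -0.209, 0.2309]
eef_rot: [[0.947, -0.321, -0.001], [-0.321, -0.947, 0.001], [-0.001, -0.001, -1.0]]
ft_force: [0.4, 1.2, 0.2]
finger_gap: -0.0002
finger_force: 0.0
```

```bash
python3 - <<'E'
from g import *
go(0.37,-0.21,0.229,-18.7)
s=vision.snapshot("side"); P(["strap_end"],"side")
E
```

```text
t 22.33 pos [ 0.37   -0.209   0.2309] yaw -18.72 F [0.4 1.2 0.2] gap -0.0002 | shares [0.001 0.004 0.007] -0.0
side strap_end [ 0.3579 -0.2387  0.1589] 0.59
side strap_end [ 0.1046 -0.3611  0.1563] 0.58
```

>>> drive_tool:
  motion:
    - [-1,0,0,0.003,0]
    - [-1,0,0,0.006,0]
    - [-1,0,0,0.009,0]
    - [-1,0,0,0.012,0]
    - [-1,0,0,0.012,0]
    - [-1,0,0,0.012,0]
    - [-1,0,0,0.012,0]
    - [-1,0,0,0.012,0]
    - [-1,0,0,0.012,0]
    - [-1,0,0,0.012,0]

```text
time_s: 23.27
ee_pos: [0.3705, -0.2094, 0.229]
eef_rot: [[0.947, -0.321, 0.001], [-0.321, -0.947, -0.001], [0.001, 0.0, -1.0]]
ft_force: [-0.4, -0.1, 5.4]
finger_gap: -0.0003
finger_force: 2.7
```

```bash
python3 - <<'E'
from g import *
go(0.37,-0.21,0.229,-18.7)
E
```

```text
t 23.27 pos [ 0.3705 -0.2094  0.229 ] yaw -18.72 F [-0.4 -0.1  5.4] gap -0.0003 | shares [-0.001  0.003  0.   ] -0.0
```

The strap is on its stop with 5.4 N at exactly the expected height. I'll retreat upward and check.

>>> drive_tool:
  motion:
    - [-1,0,0,-0.06,0]
    - [-1,0,0,-0.16,0]
    - [-1,0,0,-0.28,0]
    - [-1,0,0,-0.4,0]
    - [-1,0,0,-0.5,0]
    - [-1,0,0,-0.5,0]
    - [-1,0,0,-0.5,0]
    - [-1,0,0,-0.5,0]
    - [-1,0,0,-0.5,0]
    - [-1,0,0,-0.5,0]

```text
time_s: 24.1
ee_pos: [0.3699, -0.2089, 0.3522]
eef_rot: [[0.947, -0.321, -0.002], [-0.321, -0.947, 0.002], [-0.003, -0.001, -1.0]]
ft_force: [0.2, -0.2, 0.3]
finger_gap: -0.0002
finger_force: 0.0
```

```bash
python3 - <<'E'
from g import *
go(0.37,-0.21,0.229,-18.7)
s=vision.snapshot("side"); P(["strap_end","rod","rod_tip","tee_tip","ball1_tip","ball2_tip","meter_near","cover"],"side")
cv2.imwrite("pics/f.png",cv2.resize(s["img"][110:310,240:440],None,fx=2.9,fy=2.9))
E
```

```text
t 24.1 pos [ 0.3699 -0.2089  0.3522] yaw -18.72 F [ 0.2 -0.2  0.3] gap -0.0002 | shares [0.003 0.005 0.493] -0.0
side strap_end [ 0.3535 -0.2406  0.1567] 0.67
side strap_end [ 0.105  -0.3605  0.1572] 0.46
side rod [ 0.4509 -0.2289  0.1428] 0.71
side rod_tip [ 0.4501 -0.2243  0.1434] 0.6
side rod_tip [ 0.6434 -0.2913  0.0274] 0.57
side tee_tip [0.6232 0.0216 0.1244] 0.38
side ball1_tip [0.6909 0.1108 0.1311] 0.59
side ball2_tip [0.6909 0.1095 0.1309] 0.72
side ball2_tip [0.6246 0.1846 0.1317] 0.59
side ball2_tip [ 0.633  -0.4517  0.0009] 0.18
side cover [ 0.3933 -0.062   0.0019] 0.75
```

View pics/f.png

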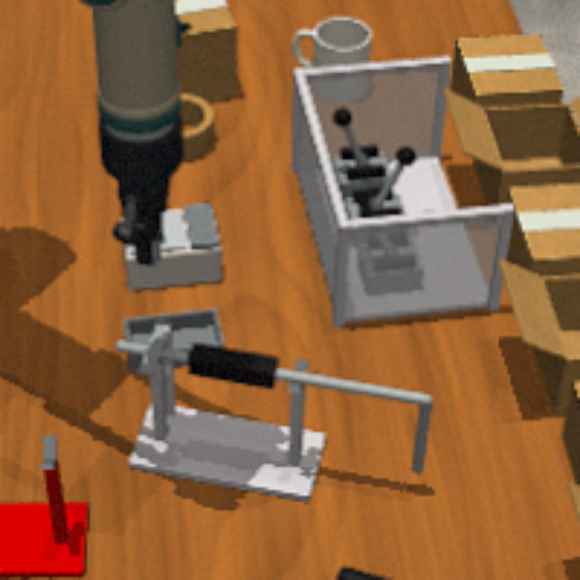

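The strap lies across the bar at (160,345) and the rod is seated. The T-lever is over towards the pane, ball1 at (405,156) and ball2 at (343,117) are unchanged, and the bystanders are in place. I'll hand in.

```bash
python3 -c "
from bench import env
print(env.sign_off())"
```

```text
the job is handed in; nothing more can be done
None
```

I handed the job in at about 24 s: the T-lever is on its stop at the guard's pane, both ball levers are as they were, and the rod is back in its two V's with the strap pressed fully down across it. I saw nothing else on the bench disturbed, and the judge's result was not shown.

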